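# Tighten an air sampler's filter ring with a pin spanner

## Task

Take the pin spanner from its rest, feel both of its pins into the two holes of the aluminium filter ring on top of the air sampler, and with it turn the ring clockwise (seen from above) until it comes up against its stop. Press and turn gently: do not squash the soft gasket under the ring and do not force the ring past its stop. Then put the spanner back on its rest as it lay, let go, and leave the other desk things alone.

Things in the scene. Friction and masses are not known exactly. Their poses are not given: they have to be found in the camera images.
- sampler: Air sampler: a white box 150 x 150 mm, 60 mm high, fixed to the desk; origin under its centre, z up. On top an aluminium filter ring on a soft gasket, 94 mm across outside, 50 mm inside, 10 mm thick, top face 85 mm above the desk; a grey grille disc in its middle, 4 mm below that face.
- ring_axis (a point): Centre of the ring's top face when unloaded (fixed point; axes of the housing). The ring has two through-holes of 9 mm, chamfered 1 mm, opposite each other on a circle of 36 mm radius. Their direction is not measured: the line through them lies within 0.6 rad of the housing's x axis. See them from above, or rest the pins on the ring (2 to 4 N) and turn until they drop in; the ring stays put or nearly.
- ring (a joint): The ring's turn on its thread, rad: grows clockwise seen from above, from 0 (loose) to 1.3 at its hard stop (tight). It starts 0.7 to 1.0 rad short of the stop, takes 0.18 N m to turn and stays where it is left. The zero is not tied to the housing, so this value does not tell where the holes stand.
- seat (a joint): How far the ring, on its soft gasket, is pressed down, m: 0 unloaded, negative when pressed; it springs back. About 1 N to start, then 2 N per mm; beyond -0.007 (15 N) the gasket is squashed.
- gasket_twist (a joint): Springy wind-up of the gasket under the ring, rad, positive clockwise from above: 3 N m per rad. About 0.06 while the ring is turning; at the ring's stop it rises by as much as the spanner turns on (0.1 is snug), and springs back when let go; over 0.22 (0.66 N m) either way the ring is forced.
- spanner_grip (a point): Centre of the spanner's black upright grip block, 40 mm long (spanner x), 16 mm thick (y: close the fingers across this), 44 mm high. It stands on the middle of a flat steel bar, 92 mm long (x), 22 mm wide, 10 mm thick, whose top is 22 mm and underside 32 mm below this point. About 0.2 kg. A half turn makes no difference.
- pin_a (a point): Middle of the tip of the round steel pin at the spanner's +x end: 6 mm thick, tip tapered to 4 mm, 36 mm from the middle, reaching 9 mm below the bar (41 mm below the grip centre). With the bar lying on the ring the pins are fully home.
- pin_b (a point): Middle of the tip of the other pin, the same, at the spanner's -x end.
- spanner: The spanner as a whole, origin at the middle of the bar's underside (32 mm below point spanner_grip), x along the bar, z up the grip.
- rest_top (a point): Middle of the top of the spanner's rest, 16 mm above the desk: a fixed dark rubber block 50 mm (x) by 64 mm (y) on a thin grey plate 120 x 80 mm. The bar lies on it along the rest's x, with a pin hanging free beyond either x side of the block (8 mm clear), so the grip centre is 32 mm above this point.
- mug: White mug, 80 mm across, 90 mm high; origin under its centre. Leave alone.
- spray: Clear capped disinfectant bottle, 60 mm across, 160 mm high; origin under its centre. Leave alone.
- calculator: Desk calculator, 140 x 90 x 20 mm; origin under its centre. Leave alone.
- stapler: Stapler, 140 x 36 x 50 mm; origin under its centre. Leave alone.
Mind the look-alikes: they are no part of the job. What is shaped like the spanner but purple or yellow is not meant.

How it is judged:
By the outcome, as a careful person would: the job done as asked, in the order asked, and still so for the second after the job is handed in, with the robot touching nothing.
It also fails if it takes over 72 s, if anything falls off the work surface, if the arm or the gripper's body presses on something with over 40 N, if the wrist force passes 120 N, or if a joint passes its speed limit or range.

## Robot

A 7-joint arm with a two-finger parallel gripper is mounted at the origin on the work surface. World frame = base frame: x ahead of the robot, y to its left, z up, the work surface at z = 0. Lengths are in m, angles in rad, forces in N, time in s.
With the tool pointing down it reaches from about 0.4 to 0.875 m from the base axis. Payload 19.3 kg.
Tool frame: the origin (TCP) lies at the very end of the fingers, on their centre line; the grasp point (between the pads) lies 19 mm behind it; z points along the fingers, y is the direction in which the jaws open and shut (so a half turn about z gives the same grasp; the last joint's range is limited). The gripper opens to 85 mm and grips with 20 to 120 N. Pads are 22 mm wide; open, the fingers measure 114 mm over their backs; the gripper's body (76 mm by 85 mm) begins 54 mm behind the grasp point. The pads swing forward as they close: fully open they stand 13 mm farther back than shut.
Start: joints at [-1.384, 0.521, -0.036, 1.599, 0.021, 1.021, -0.113], TCP at [0.159, 0.604, 0.207] pointing down, gripper open.
Joint ranges: [-2.91, 2.91], [-0.3, 2.13], [-1.5, 1.42], [0.17, 2.43], [-1.26, 4.41], [0.16, 1.93], [-2.52, 2.52]. Speed limits (rad/s): [1.89, 1.89, 2.39, 2.39, 3.01, 3.01, 3.01].

## Interface

Orientations are given as [roll, pitch, yaw] about the fixed x, y, z axes, in that order (R = Rz(yaw) Ry(pitch) Rx(roll)).
In Python, from workcell import telemetry, imaging, ticket gives the robot as it stands.
- The arm moves only by the tool carry_out, never from a script. Its argument "series" is a list of rows, each a list of 7 numbers: the shift along the tool's x, y, z in m, then the turn, a rotation vector about the tool's x, y, z in rad, then the closure in counts, from 0 (fully open) to 255 (shut). In form: [[tx, ty, tz, ax, ay, az, jaw], ...]. A call has 1 to 10 rows; each row is the pose to reach, as a shift and turn from the pose commanded when the call began, along the tool's axes at that moment; what a row does not reach only later rows make up. A row lasts 1/8 s, in which the tool goes at most 62.5 mm and 10.7 degrees, less where a joint would pass 70% of its speed; a pose out of reach is approached as far as the arm can. A call with a gripper value outside its range is refused whole. The fingers move at their own pace and stop on an object; "force" is the grip in N (left out, the last holds). Time passes only in rows, so rows that repeat a pose let the fingers close. It gives the time, the measured TCP pose, the force and the opening at its end, in the units of the state.
- telemetry.observe(): the state, without advancing time (a new reading comes with each control period).
- imaging.grab_frame(name): name is "side" or "top" or "wrist"; returns (picture, depth): 420x560x3 uint8, blue, green, red; 420x560 float32, m along the optical axis (not along the pixel's ray), 0 where there is no reading.
- imaging.camera_info(name): a dict with "mtx" (3x3 intrinsics, pixels), "dist_coeffs" ([k1, k2, p1, p2, k3] as OpenCV has them; the pictures are not rectified), "extrinsics" (4x4, takes a point from camera to world coordinates); the wrist camera has in their place "hand_eye" (4x4, takes a point from camera to tool coordinates, whose origin is the TCP and whose axes are the flange's). Camera axes: x right, y down, z forward; pixel columns grow to the right and rows downward; lengths in m; the calibration is good to about 2 mm. A picture is of the moment at which its call begins: read the wrist's pose just before it. camera_info takes no time and is no camera call.
- ticket.job_done(): hands the job in, once; it reports no verdict.
The state is a dict: "clock": time; "qpos": joint angles; "qd": joint speeds; "joint_efforts": joint torques, N m; "position": TCP position; "tool_rot": TCP orientation; "force": force on the tool from outside, world axes, zero at the start; "moment": the same for the moment, N m; "grip_width": finger opening in m.
Only numpy, scipy, OpenCV 4.12 (cv2) and the standard library are available. Lean on these libraries where they do the work, as an engineer would, in place of code of your own. Each camera call takes 0.05 s, during which the arm holds its last target.

## Working session

There is one attempt and no reset: what is moved stays moved. The work goes in short steps, Python scripts to look and compute and a tool call to move; the robot and the scene stay as the last step left them, time stands still between calls to the robot, and variables do not carry over. Pictures are saved under pics/ and viewed, and the job is handed in when it is done.

Besides the shell and the picture viewer there is one more tool, called after "Call:" by a JSON object that holds its "api" and its "payload", one argument or row to a line. carry_out: Moves the arm, as the interface text tells. Its arguments: {"type":"object","properties":{"series":{"type":"array"},"force":{"type":"number"}},"required":["series"]}

```bash
mkdir -p pics; ls; python3 - <<'E'
from workcell import telemetry, imaging
import cv2, numpy as np
print(telemetry.observe())
for n in ["side","top","wrist"]:
    im,d=imaging.grab_frame(n); cv2.imwrite(f"pics/{n}0.png",im); np.save(f"pics/{n}0.npy",d)
    print(n,imaging.camera_info(n))
E
```

```text
pics
{'clock': 0.0, 'qpos': array([-1.38419464,  0.52201617, -0.03631283,  1.60003557,  0.0211974 ,
        1.02108285, -0.11280245]), 'qd': array([-0.000241  ,  0.00163471,  0.00056479, -0.00096953,  0.00044276,
       -0.00194027, -0.00093912]), 'joint_efforts': array([-5.09818183e-04, -9.27117276e+01,  1.98000155e+00, -3.69939137e+01,
        1.79823639e-02,  8.11570790e-03, -5.21287529e-05]), 'position': array([0.15869317, 0.6041265 , 0.20641469]), 'tool_rot': array([-3.14043897e+00,  8.80811198e-05,  2.88476510e+00]), 'force': array([ 0.46858255,  0.34185975, -0.57117433]), 'moment': array([ 0.01818844, -0.00711372, -0.04686381]), 'grip_width': 0.08554905574931373}
side {'mtx': array([[504.00264423,   0.        , 277.75241305],
       [  0.        , 504.00264423, 211.80900316],
       [  0.        ,   0.        ,   1.        ]]), 'dist_coeffs': array([-0.1121617,  0.       ,  0.       ,  0.       ,  0.       ]), 'extrinsics': array([[-0.98668159, -0.11553357,  0.11450517,  0.41871973],
       [-0.16175258,  0.7712732 , -0.61560844,  0.97771859],
       [-0.01719133, -0.62593102,
[... 513 characters left out ...]
0.98540494,  1.36829847],
       [ 0.        ,  0.        ,  0.        ,  1.        ]])}
wrist {'mtx': array([[297.05216839,   0.        , 277.06327383],
       [  0.        , 297.05216839, 210.61339444],
       [  0.        ,   0.        ,   1.        ]]), 'dist_coeffs': array([-0.03105298,  0.        ,  0.        ,  0.        ,  0.        ]), 'hand_eye': array([[-8.06332217e-05, -9.59154051e-01, -2.82884253e-01,
         7.18642541e-02],
       [ 9.99999963e-01, -1.51317804e-04,  2.28022116e-04,
        -1.24711045e-04],
       [-2.61513760e-04, -2.82884224e-01,  9.59154027e-01,
        -1.67991164e-01],
       [ 0.00000000e+00,  0.00000000e+00,  0.00000000e+00,
         1.00000000e+00]])}
```

View pics/side0.png

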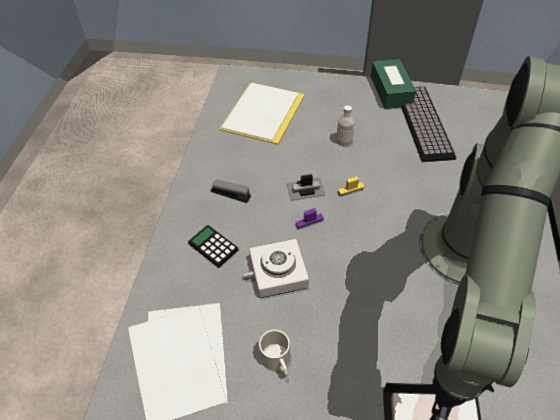

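View pics/top0.png

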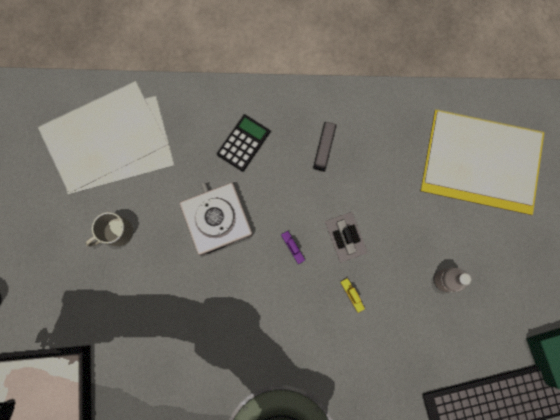

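View pics/wrist0.png

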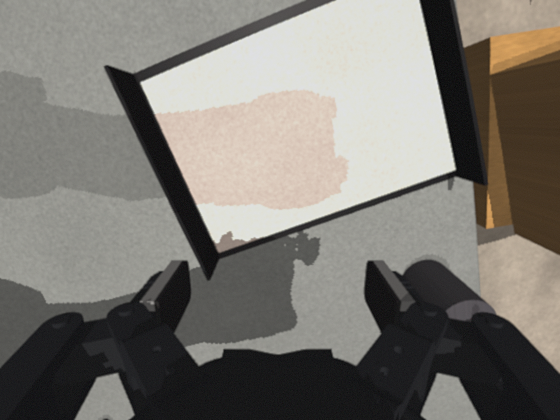

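Candidates for the spanner, in the top view: grey bar with black grip on the rest (346,236), purple (293,247), yellow (353,295); stapler at (325,146). The one matching the description is at (346,236). I'll check it in a crop.

```bash
cat > h.py <<'E'
import numpy as np, cv2
from scipy.spatial.transform import Rotation as R
from workcell import telemetry, imaging
def T_tool(s):
    T=np.eye(4);T[:3,:3]=R.from_euler('xyz',s['tool_rot']).as_matrix();T[:3,3]=s['position'];return T
def camT(n,s=None):
    c=imaging.camera_info(n)
    return (T_tool(s)@c['hand_eye'] if n=='wrist' else c['extrinsics']),c
def rays(n,px,s=None):
    T,c=camT(n,s)
    u=cv2.undistortPoints(np.array(px,float).reshape(-1,1,2),c['mtx'],c['dist_coeffs']).reshape(-1,2)
    return T[:3,3],(T[:3,:3]@np.c_[u,np.ones(len(u))].T).T
def onplane(n,px,z,s=None):
    o,d=rays(n,px,s); return o+d*((z-o[2])/d[:,2])[:,None]
def proj(n,P,s=None):
    T,c=camT(n,s);Ti=np.linalg.inv(T)
    return cv2.projectPoints(np.array(P,float).reshape(-1,1,3),cv2.Rodrigues(Ti[:3,:3])[0],Ti[:3,3],c['mtx'],c['dist_coeffs'])[0].reshape(-1,2)
def totool(s,p):  # world point -> tool coords
    return (np.linalg.inv(T_tool(s))@np.r_[p,1])[:3]
E
python3 - <<'E'
from h import *
t=cv2.imread('pics/top0.png');d=np.load('pics/top0.npy')
a=cv2.resize(t[205:270,305:390],None,fx=6,fy=6,interpolation=2)
b=cv2.resize(t[165:265,170:260],None,fx=4,fy=4,interpolation=2)
h=max(a.shape[0],b.shape[0]);o=np.zeros((h,a.shape[1]+b.shape[1]-0,3),np.uint8);o[:a.shape[0],:a.shape[1]]=a;o[:b.shape[0],a.shape[1]:]=b
o=o[:,:];print(o.shape);cv2.imwrite('pics/crop0.png',cv2.resize(o,None,fx=.88,fy=.88))
s=cv2.imread('pics/side0.png');cv2.imwrite('pics/crops.png',cv2.resize(s[160:310,230:380],None,fx=4,fy=4,interpolation=2))
print(onplane('top',[(346,236),(215,217),(293,247),(353,295)],0.03), onplane('side',[(305,187),(278,260)],0.03))
E
```

```text
(400, 870, 3)
[[ 0.52891896 -0.16479098  0.03      ]
 [ 0.57348798  0.18483777  0.03      ]
 [ 0.49716565 -0.02425206  0.03      ]
 [ 0.37495217 -0.18242476  0.03      ]] [[ 0.53281804 -0.15324871  0.03      ]
 [ 0.57572103  0.15145392  0.03      ]]
```

View pics/crop0.png

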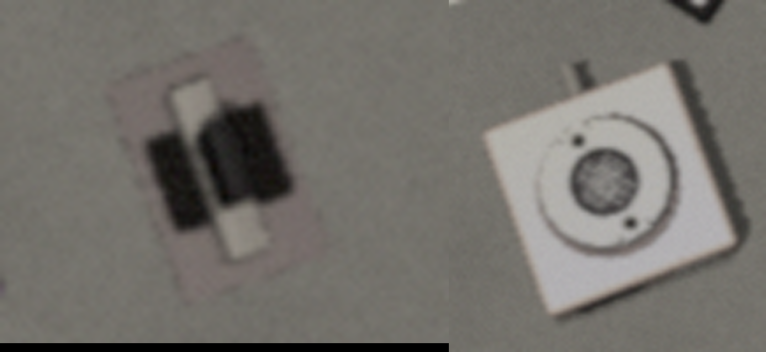

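View pics/crops.png

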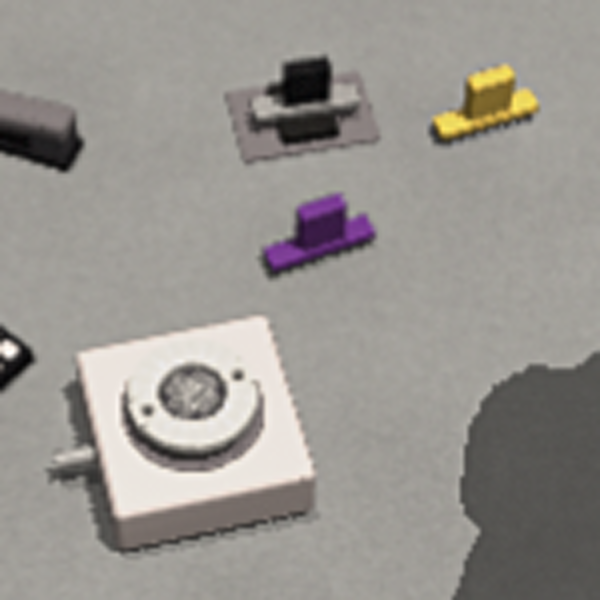

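The crop confirms it: a steel bar with a black grip on a dark block on a grey plate, at top (346,236). The purple and yellow ones have no rest. The ring's holes show at about (196,196) and (208,215) in the full top frame.

```bash
python3 - <<'E'
from h import *
t=cv2.imread('pics/top0.png')
c=lambda x,y:(305+x/5.28,205+y/5.28)
P=onplane('top',[c(195,85),c(245,250)],0.026);print('bar ends',P,'len',np.linalg.norm(P[1]-P[0]),'mid',P.mean(0),'ang',np.arctan2(*(P[0]-P[1])[1::-1]))
c2=lambda x,y:(170+(x-449)/3.52,165+y/3.52)
H=onplane('top',[c2(578,140),c2(630,223)],0.085);print('holes',H,np.linalg.norm(H[1]-H[0]),H.mean(0),'ang',np.arctan2(*(H[0]-H[1])[1::-1]))
C=onplane('top',[c2(485,132),c2(668,65),c2(735,243),c2(555,315)],0.06);print('box',C,C.mean(0),[np.linalg.norm(C[i]-C[i-1]) for i in range(4)],[np.arctan2(*(C[i]-C[i-1])[1::-1]) for i in range(4)])
s=telemetry.observe()
print('wp',totool(s,np.r_[H.mean(0)[:2]+[-0.03,0],0.30]))
E
```

```text
bar ends [[ 0.56924759 -0.15454381  0.026     ]
 [ 0.4860951  -0.17948914  0.026     ]] len 0.08681362900840978 mid [ 0.52767134 -0.16701647  0.026     ] ang 0.2914521975803937
holes [[0.5969414  0.2002939  0.085     ]
 [0.53678159 0.16016207 0.085     ]] 0.07231712872317644 [0.5668615  0.18022799 0.085     ] ang 0.5882936510296204
box [[0.6058294  0.27307233 0.06      ]
 [0.65933482 0.13925619 0.06      ]
 [0.52633769 0.08532879 0.06      ]
 [0.4712362  0.21509271 0.06      ]] [0.56568453 0.1781875  0.06      ] [np.float64(0.14655021960435077), np.float64(0.1441165908087312), np.float64(0.143514462908795), np.float64(0.1409781860451273)] [np.float64(0.4067534480184465), np.float64(-1.1904254465363606), np.float64(-2.7563728893383583), np.float64(1.9723525256822187)]
wp [-0.47344237 -0.31412053 -0.0931211 ]
```

Call:
{"api": "carry_out", "payload": {
  "series": [
    [-0.05,-0.033,-0.01,0,0,-0.05,0],
    [-0.1,-0.066,-0.02,0,0,-0.1,0],
    [-0.155,-0.1,-0.03,0,0,-0.15,0],
    [-0.205,-0.135,-0.04,0,0,-0.2,0],
    [-0.255,-0.17,-0.05,0,0,-0.25,0],
    [-0.305,-0.2,-0.06,0,0,-0.3,0],
    [-0.355,-0.235,-0.07,0,0,-0.35,0],
    [-0.4,-0.27,-0.08,0,0,-0.4,0],
    [-0.44,-0.295,-0.09,0,0,-0.4,0],
    [-0.473,-0.314,-0.093,0,0,-0.4,0]
  ]
}}

```text
clock: 1.4
position: [0.5377, 0.1788, 0.3006]
tool_rot: [-3.142, 0.001, -3.0]
force: [0.4, 0.5, -0.2]
grip_width: 0.0853
```

```bash
python3 - <<'E'
from h import *
s=telemetry.observe();im,d=imaging.grab_frame('wrist');cv2.imwrite('pics/w1.png',im);np.save('pics/w1.npy',d);np.save('pics/w1s.npy',s,allow_pickle=True)
print({k:np.round(v,3) for k,v in s.items()})
E
```

```text
{'clock': np.float64(1.4), 'qpos': array([-0.485,  0.341,  0.08 ,  1.641, -0.029,  1.16 ,  1.314]), 'qd': array([ 0.414,  0.218,  0.121, -0.348, -0.061,  0.141,  0.558]), 'joint_efforts': array([ -2.982, -81.251,   3.806, -37.453,   0.41 ,  -0.172,  -1.523]), 'position': array([0.538, 0.179, 0.301]), 'tool_rot': array([-3.142e+00,  1.000e-03, -3.000e+00]), 'force': array([ 0.377,  0.487, -0.175]), 'moment': array([ 0.015, -0.   ,  0.003]), 'grip_width': np.float64(0.085)}
```

View pics/w1.png

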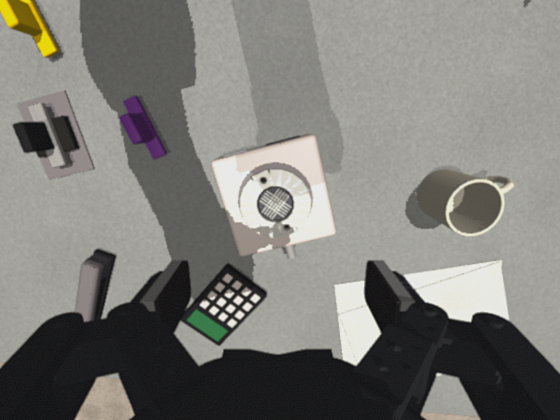

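```bash
python3 - <<'E'
from h import *
im=cv2.imread('pics/w1.png');
a=cv2.resize(im[150:250,220:330],None,fx=5,fy=5,interpolation=2);cv2.imwrite('pics/w1c.png',a)
a=cv2.resize(im[80:190,5:105],None,fx=5,fy=5,interpolation=2);cv2.imwrite('pics/w1d.png',a)
E
```

```text
(no output)
```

View pics/w1c.png

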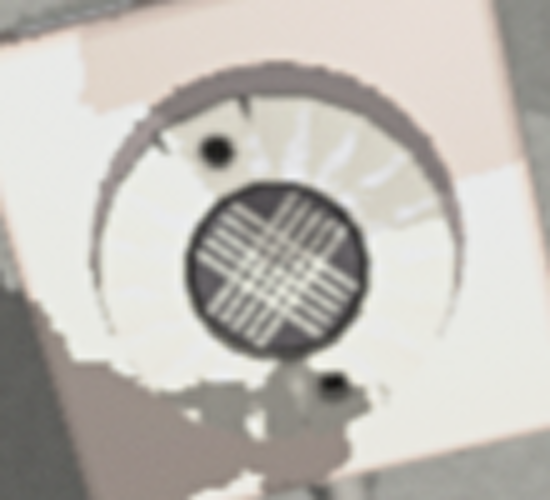

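View pics/w1d.png

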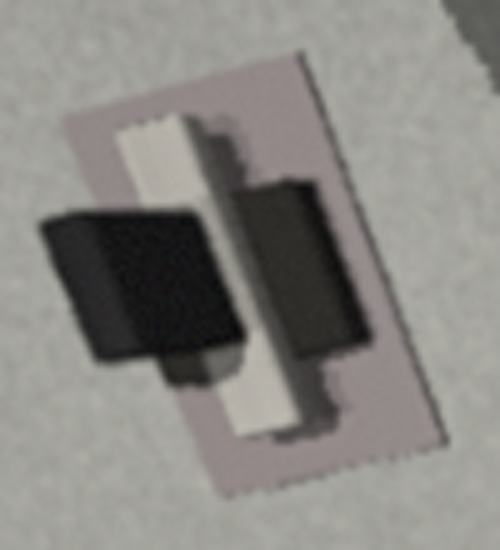

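The wrist crop shows holes at about (263.2,180.2) and (286.4,226.8), and the spanner's bar corners near (31,106) to (62,165).

```bash
python3 - <<'E'
from h import *
s=np.load('pics/w1s.npy',allow_pickle=True).item()
H=onplane('wrist',[(220+216/5,150+151/5),(220+332/5,150+384/5)],0.085,s);print(H,np.linalg.norm(H[1]-H[0]),H.mean(0),np.arctan2(*(H[1]-H[0])[1::-1]))
g=onplane('wrist',[(220+278/5,150+270/5)],0.081,s);print('grille',g)
f=lambda x,y:(5+x/5,80+y/5)
B=onplane('wrist',[f(115,130),f(183,115),f(300,422),f(238,436)],0.026,s);print(B,B.mean(0),[np.linalg.norm(B[i]-B[i-1]) for i in range(4)],np.arctan2(*(B[2]+B[3]-B[0]-B[1])[1::-1]))
p=onplane('wrist',[f(65,115),f(300,52),f(447,443),f(225,495)],0.003,s);print('plate',p,p.mean(0),[np.linalg.norm(p[i]-p[i-1]) for i in range(4)],np.arctan2(*(p[2]+p[3]-p[0]-p[1])[1::-1]))
s=telemetry.observe();print('now',s['position'],s['tool_rot'],'shift over spanner',totool(s,[0.505,-0.165,0.22]))
E
```

```text
[[0.54022442 0.1607814  0.085     ]
 [0.59976715 0.20049946 0.085     ]] 0.07157416140866436 [0.56999578 0.18064043 0.085     ] 0.5882689129252128
grille [[0.57092913 0.1814761  0.081     ]]
[[ 0.49100439 -0.19077728  0.026     ]
 [ 0.48431609 -0.17023579  0.026     ]
 [ 0.56921132 -0.14017272  0.026     ]
 [ 0.57613028 -0.15967916  0.026     ]] [ 0.53016552 -0.16521624  0.026     ] [np.float64(0.09062841836600066), np.float64(0.021602925007406678), np.float64(0.09006101797055475), np.float64(0.02069717806396378)] 0.34531389595810313
plate [[ 0.48980418 -0.22486286  0.003     ]
 [ 0.46261801 -0.15082908  0.003     ]
 [ 0.5748469  -0.10892687  0.003     ]
 [ 0.60184514 -0.18235586  0.003     ]] [ 0.53227856 -0.16674367  0.003     ] [np.float64(0.11983330314693541), np.float64(0.07886754339957791), np.float64(0.11979615781864508), np.float64(0.07823504097273308)] 0.35997422102675636
now [0.54048829 0.17488914 0.30046086] [-3.13956257e+00  1.54122417e-03 -3.00365376e+00] shift over spanner [ 0.08201051 -0.33161723  0.08100794]
```

Call:
{"api": "carry_out", "payload": {
  "series": [
    [0.015,-0.06,0.015,0,0,-0.05,0],
    [0.03,-0.12,0.03,0,0,-0.1,0],
    [0.045,-0.18,0.045,0,0,-0.15,0],
    [0.06,-0.235,0.06,0,0,-0.21,0],
    [0.07,-0.285,0.07,0,0,-0.21,0],
    [0.08,-0.325,0.08,0,0,-0.21,0],
    [0.082,-0.332,0.081,0,0,-0.21,0],
    [0.082,-0.332,0.081,0,0,-0.21,0]
  ]
}}

```text
clock: 2.45
position: [0.5027, -0.1594, 0.2189]
tool_rot: [3.141, -0.0, -2.789]
force: [-0.9, 1.1, 0.2]
grip_width: 0.0855
```

```bash
python3 - <<'E'
from h import *
s=telemetry.observe();im,d=imaging.grab_frame('wrist');cv2.imwrite('pics/w2.png',im);np.save('pics/w2.npy',d);np.save('pics/w2s.npy',s,allow_pickle=True)
print({k:np.round(v,3) for k,v in s.items()})
E
```

```text
{'clock': np.float64(2.45), 'qpos': array([ 0.067,  0.356,  0.166,  1.85 , -0.072,  0.941,  2.189]), 'qd': array([-0.026, -0.008, -0.014, -0.002, -0.001, -0.   , -0.008]), 'joint_efforts': array([ 2.8720e+00, -7.1763e+01,  5.8450e+00, -3.4780e+01,  1.4800e-01,
       -5.3000e-02,  3.7600e-01]), 'position': array([ 0.503, -0.159,  0.219]), 'tool_rot': array([ 3.141, -0.   , -2.789]), 'force': array([-0.882,  1.144,  0.24 ]), 'moment': array([-0.009, -0.034, -0.029]), 'grip_width': np.float64(0.085)}
```

View pics/w2.png

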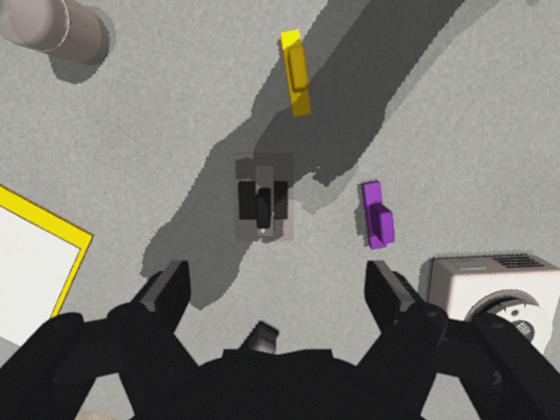

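```bash
python3 - <<'E'
from h import *
im=cv2.imread('pics/w2.png')[140:250,220:310]
a=np.clip(cv2.resize(im,None,fx=5,fy=5,interpolation=2).astype(float)*1.8,0,255);cv2.imwrite('pics/w2c.png',a)
E
```

```text
[ WARN:0@0.554] global loadsave.cpp:1063 imwrite_ Unsupported depth image for selected encoder is fallbacked to CV_8U.
```

View pics/w2c.png

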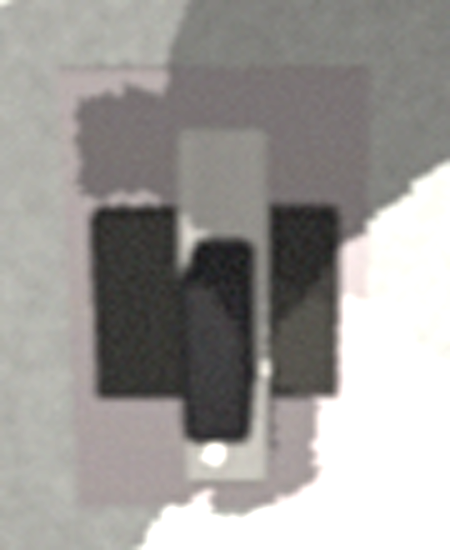

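```bash
python3 - <<'E'
from h import *
s=np.load('pics/w2s.npy',allow_pickle=True).item()
f=lambda x,y:(220+x/5,140+y/5)
B=onplane('wrist',[f(178,128),f(267,128),f(268,480),f(187,482)],0.026,s);print(B,B.mean(0),[np.linalg.norm(B[i]-B[i-1]) for i in range(4)],np.arctan2(*(B[2]+B[3]-B[0]-B[1])[1::-1]))
K=onplane('wrist',[f(95,207),f(338,207),f(337,397),f(98,396)],0.016,s);print('block',K,K.mean(0),[np.linalg.norm(K[i]-K[i-1]) for i in range(4)],np.arctan2(*(K[2]+K[3]-K[0]-K[1])[1::-1]))
G=onplane('wrist',[f(190,440),f(250,440)],0.07,s);print('griptop low end',G,np.linalg.norm(G[1]-G[0]))
d=np.load('pics/w2.npy');print('depth',d[140+350//5,220+215//5])
s=telemetry.observe();print(s['position'],s['tool_rot'])
m=B.mean(0)
print('to grasp',totool(s,[m[0],m[1],0.048-0.019]), 'dir',R.from_euler('xyz',s['tool_rot']).as_matrix()[:,0],s['tool_rot'][2]+np.pi)
E
```

```text
[[ 0.49059232 -0.19167007  0.026     ]
 [ 0.48313924 -0.17139575  0.026     ]
 [ 0.5688756  -0.13989442  0.026     ]
 [ 0.57667787 -0.15947348  0.026     ]] [ 0.52982126 -0.16560843  0.026     ] [np.float64(0.09190941804056897), np.float64(0.021600840936382423), np.float64(0.091340331613797), np.float64(0.021076407002751707)] 0.3550136074688105
block [[ 0.51826207 -0.20507673  0.016     ]
 [ 0.49702878 -0.1473329   0.016     ]
 [ 0.54440637 -0.12963531  0.016     ]
 [ 0.56583536 -0.18865294  0.016     ]] [ 0.53138314 -0.16767447  0.016     ] [np.float64(0.05032851097539725), np.float64(0.061524005666470885), np.float64(0.050575098417494566), np.float64(0.06278759651553822)] 0.3449873675261752
griptop low end [[ 0.54958086 -0.16521415  0.07      ]
 [ 0.54488733 -0.1524656   0.07      ]] 0.013585089653843337
depth 0.32968637
[ 0.50294276 -0.15869376  0.21906831] [ 3.14123020e+00  1.91704741e-04 -2.78767846e+00]
to grasp [-0.02277979 -0.01587035  0.19006694] dir [-9.38023334e-01 -3.46572053e-01 -1.91704740e-04] 0.3539141951495104
```

Call:
{"api": "carry_out", "payload": {
  "series": [
    [-0.015,-0.01,0.05,0,0,0,0],
    [-0.023,-0.016,0.1,0,0,0,0],
    [-0.023,-0.016,0.14,0,0,0,0],
    [-0.023,-0.016,0.17,0,0,0,0],
    [-0.023,-0.016,0.186,0,0,0,0],
    [-0.023,-0.016,0.186,0,0,0,0]
  ],
  "force": 100
}}

```text
clock: 3.25
position: [0.5298, -0.1659, 0.0327]
tool_rot: [3.141, -0.001, -2.787]
force: [0.1, -0.6, 0.5]
grip_width: 0.0851
```

```bash
python3 - <<'E'
from h import *
s=telemetry.observe();im,d=imaging.grab_frame('wrist');cv2.imwrite('pics/w3.png',im)
print({k:np.round(v,4) for k,v in s.items()})
print(totool(s,[0.53,-0.1657,0.033]))
E
```

```text
{'clock': np.float64(3.25), 'qpos': array([ 0.1165,  0.6657,  0.1123,  1.9145, -0.1292,  0.5692,  2.239 ]), 'qd': array([ 0.0019, -0.0334,  0.0109, -0.0104,  0.0021,  0.0183,  0.0002]), 'joint_efforts': array([-1.33400e-01, -8.75876e+01,  5.69490e+00, -2.22404e+01,
       -7.33000e-02, -5.94800e-01,  4.84000e-02]), 'position': array([ 0.5298, -0.1659,  0.0327]), 'tool_rot': array([ 3.1409e+00, -7.0000e-04, -2.7874e+00]), 'force': array([ 0.1102, -0.5517,  0.4763]), 'moment': array([ 0.02  ,  0.0352, -0.0294]), 'grip_width': np.float64(0.0851)}
[-0.00025778  0.00011401 -0.00026371]
```

View pics/w3.png

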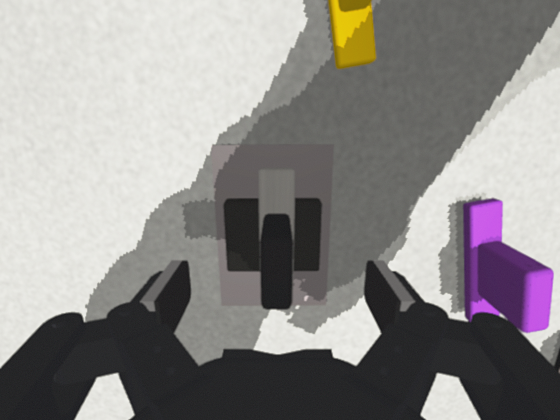

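The black grip stands centred between the fingers at about (277,265). I close.

Call:
{"api": "carry_out", "payload": {
  "series": [
    [0,0,0,0,0,0,120],
    [0,0,0,0,0,0,200],
    [0,0,0,0,0,0,255],
    [0,0,0,0,0,0,255],
    [0,0,0,0,0,0,255],
    [0,0,0,0,0,0,255]
  ],
  "force": 100
}}

```text
clock: 4.05
position: [0.5299, -0.1667, 0.0336]
tool_rot: [-3.141, 0.0, -2.788]
force: [-2.2, 1.0, 11.7]
grip_width: 0.0131
```

```bash
python3 - <<'E'
from h import *
s=telemetry.observe();im,d=imaging.grab_frame('wrist');cv2.imwrite('pics/w4.png',im)
print({k:np.round(v,4) for k,v in s.items()})
E
```

```text
{'clock': np.float64(4.05), 'qpos': array([ 0.1175,  0.6642,  0.1128,  1.9145, -0.1293,  0.5694,  2.2394]), 'qd': array([ 0.0006, -0.001 ,  0.    , -0.0003,  0.0007, -0.0008,  0.0009]), 'joint_efforts': array([ 2.17100e-01, -8.55142e+01,  6.01320e+00, -2.27001e+01,
        6.55000e-02, -1.04170e+00, -6.00000e-04]), 'position': array([ 0.5299, -0.1667,  0.0336]), 'tool_rot': array([-3.1415e+00,  4.0000e-04, -2.7885e+00]), 'force': array([-2.211 ,  1.0143, 11.6941]), 'moment': array([0.285 , 0.6405, 0.0327]), 'grip_width': np.float64(0.0131)}
```

View pics/w4.png

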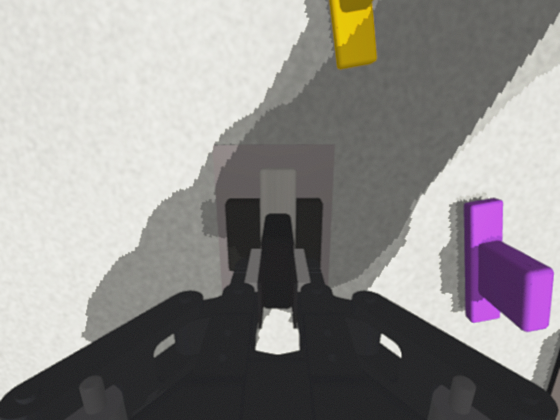

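Gripped. Now lift.

Call:
{"api": "carry_out", "payload": {
  "series": [
    [0,0,-0.005,0,0,0,255],
    [0,0,-0.02,0,0,0,255],
    [0,0,-0.05,0,0,0,255],
    [0,0,-0.09,0,0,0,255],
    [0,0,-0.12,0,0,0,255],
    [0,0,-0.13,0,0,0,255],
    [0,0,-0.13,0,0,0,255]
  ]
}}

```text
clock: 4.97
position: [0.5298, -0.1667, 0.1632]
tool_rot: [-3.141, 0.001, -2.788]
force: [0.2, -0.2, -3.6]
grip_width: 0.0133
```

```bash
python3 - <<'E'
from h import *
s=telemetry.observe();im,d=imaging.grab_frame('wrist');cv2.imwrite('pics/w5.png',im);np.save('pics/w5s.npy',s,allow_pickle=True)
print({k:np.round(v,4) for k,v in s.items()})
im,d=imaging.grab_frame('side');cv2.imwrite('pics/s5.png',im);cv2.imwrite('pics/s5c.png',cv2.resize(im[110:260,230:380],None,fx=4,fy=4,interpolation=2))
E
```

```text
{'clock': np.float64(4.975), 'qpos': array([ 0.0822,  0.4692,  0.1582,  1.8375, -0.0957,  0.8417,  2.2114]), 'qd': array([ 0.0005,  0.0287, -0.0044,  0.019 , -0.003 , -0.0131, -0.001 ]), 'joint_efforts': array([-1.79000e-02, -8.60657e+01,  5.95930e+00, -3.43597e+01,
        8.27000e-02,  4.55600e-01, -5.12000e-02]), 'position': array([ 0.5298, -0.1667,  0.1632]), 'tool_rot': array([-3.1413e+00,  6.0000e-04, -2.7884e+00]), 'force': array([ 0.2056, -0.171 , -3.5604]), 'moment': array([0.0115, 0.0384, 0.0088]), 'grip_width': np.float64(0.0133)}
```

View pics/w5.png

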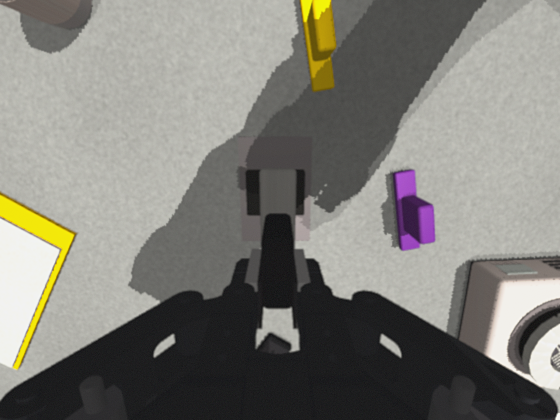

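View pics/s5c.png

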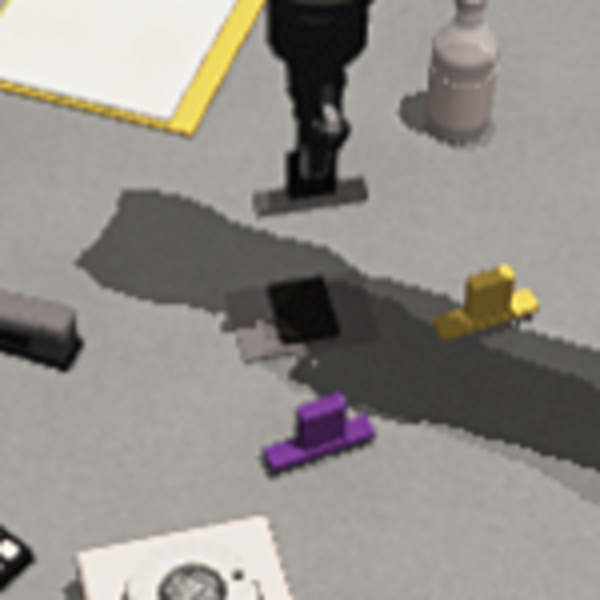

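```bash
python3 - <<'E'
from h import *
im=cv2.imread('pics/w5.png')[150:320,220:340];cv2.imwrite('pics/w5c.png',cv2.convertScaleAbs(cv2.resize(im,None,fx=3.5,fy=3.5,interpolation=2),alpha=1.8))
s=telemetry.observe();print(s['position'],s['tool_rot'],totool(s,[0.62,0.214,0.22]))
E
```

```text
[ 0.52925445 -0.16652835  0.16201036] [ 3.14081752e+00 -1.26283750e-03 -2.78834704e+00] [-0.21671087  0.32568468 -0.05801092]
```

View pics/w5c.png

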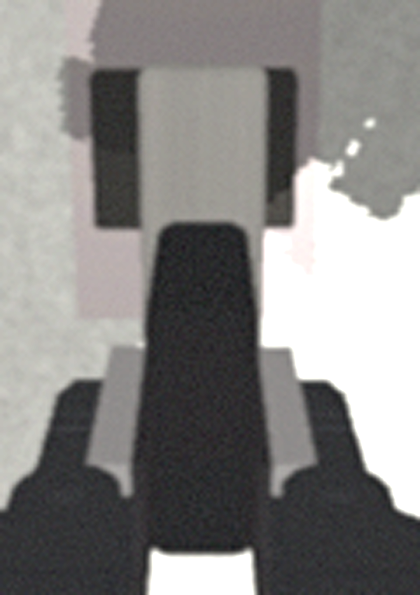

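```bash
python3 - <<'E'
from h import *
c=imaging.camera_info('wrist');T=c['hand_eye']
u=cv2.undistortPoints(np.array([(220+140/3.5,150+68/3.5),(220+268/3.5,150+68/3.5)]).reshape(-1,1,2),c['mtx'],c['dist_coeffs']).reshape(-1,2)
d=(T[:3,:3]@np.c_[u,np.ones(2)].T).T;o=T[:3,3]
for z in (0.0065,0.0076,0.009): print(z,o+d*((z-o[2])/d[:,2])[:,None])
E
```

```text
0.0065 [[ 0.0457374  -0.01013882  0.0065    ]
 [ 0.04573618  0.01139378  0.0065    ]]
0.0076 [[ 0.04557223 -0.01020208  0.0076    ]
 [ 0.04557101  0.01146626  0.0076    ]]
0.009 [[ 0.04536201 -0.01028259  0.009     ]
 [ 0.04536078  0.01155851  0.009     ]]
```

Call:
{"api": "carry_out", "payload": {
  "series": [
    [-0.03,0.045,-0.01,0,0,0,255],
    [-0.06,0.09,-0.02,0,0,-0.04,255],
    [-0.09,0.135,-0.03,0,0,-0.08,255],
    [-0.12,0.18,-0.04,0,0,-0.12,255],
    [-0.15,0.225,-0.05,0,0,-0.16,255],
    [-0.18,0.27,-0.058,0,0,-0.2,255],
    [-0.2,0.3,-0.058,0,0,-0.235,255],
    [-0.217,0.325,-0.058,0,0,-0.235,255],
    [-0.217,0.325,-0.058,0,0,-0.235,255],
    [-0.217,0.325,-0.058,0,0,-0.235,255]
  ]
}}

```text
clock: 6.32
position: [0.6207, 0.2124, 0.2198]
tool_rot: [-3.141, -0.002, -2.554]
force: [-0.8, -0.5, -1.6]
grip_width: 0.0131
```

```bash
python3 - <<'E'
from h import *
s=telemetry.observe();im,d=imaging.grab_frame('wrist');cv2.imwrite('pics/w6.png',im);np.save('pics/w6s.npy',s,allow_pickle=True)
print({k:np.round(v,4) for k,v in s.items()})
E
```

```text
{'clock': np.float64(6.325), 'qpos': array([-0.4574,  0.5626,  0.0579,  1.498 , -0.0344,  1.0839,  1.7663]), 'qd': array([ 0.0122, -0.0153,  0.0056,  0.0013, -0.0008,  0.0014, -0.0013]), 'joint_efforts': array([-2.25160e+00, -9.79495e+01,  3.18800e+00, -3.96734e+01,
       -1.24600e-01, -3.08000e-02, -4.37000e-02]), 'position': array([0.6207, 0.2124, 0.2198]), 'tool_rot': array([-3.1415e+00, -2.0000e-03, -2.5539e+00]), 'force': array([-0.8211, -0.456 , -1.595 ]), 'moment': array([-0.0487,  0.0497,  0.0521]), 'grip_width': np.float64(0.0131)}
```

View pics/w6.png

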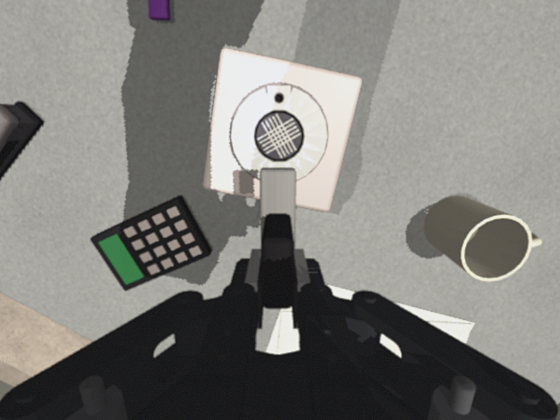

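```bash
python3 - <<'E'
from h import *
s=np.load('pics/w6s.npy',allow_pickle=True).item()
im=cv2.imread('pics/w6.png');g=cv2.cvtColor(im,cv2.COLOR_BGR2GRAY)
cv2.imwrite('pics/w6c.png',cv2.resize(im[70:200,215:345],None,fx=4.5,fy=4.5,interpolation=2))
def cen(r0,r1,c0,c1,th):
    m=(g[r0:r1,c0:c1]<th).astype(np.uint8);n,l,st,ce=cv2.connectedComponentsWithStats(m)
    k=1+np.argmax(st[1:,4]);return ce[k]+[c0,r0],st[k]
h,st=cen(90,107,270,288,110);print(h,st)
m=((g<150)*255).astype(np.uint8)[105:165,248:310]
cs,_=cv2.findContours(m,cv2.RETR_EXTERNAL,cv2.CHAIN_APPROX_NONE);k=max(cs,key=cv2.contourArea);(e,ax,an)=cv2.fitEllipse(k);e=np.array(e)+[248,105];print(e,ax)
Hw=onplane('wrist',[h],0.085,s)[0];C=onplane('wrist',[e],0.081,s)[0]
print(Hw,C,np.linalg.norm((Hw-C)[:2]),np.arctan2(*(C-Hw)[1::-1]))
print('tool',totool(s,Hw),totool(s,C))
E
```

```text
[278.61016949  97.6779661 ] [ 5  4  8  9 59]
[278.65256882 135.55122185] (48.714691162109375, 51.02596664428711)
[0.54010716 0.16040102 0.085     ] [0.56967386 0.1802297  0.081     ] 0.03560008958378395 0.5907496994483361
tool [0.09561294 0.0013989  0.13499769] [0.06000526 0.00150708 0.13892813]
```

View pics/w6c.png

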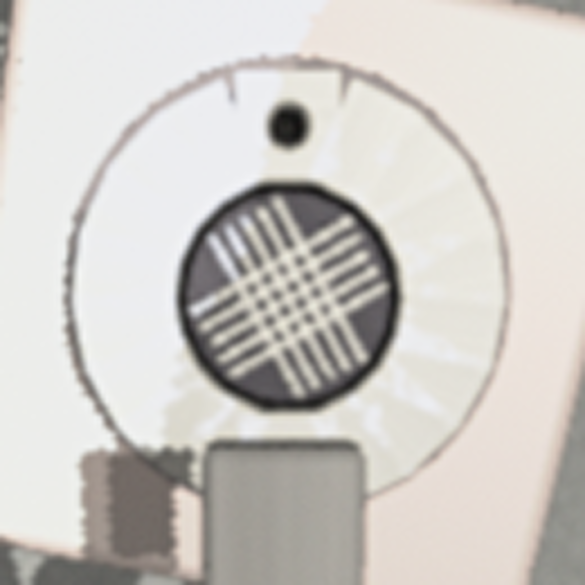

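Call:
{"api": "carry_out", "payload": {
  "series": [
    [0.03,0,0,0,0,0,255],
    [0.06,0.001,0.01,0,0,0,255],
    [0.06,0.001,0.05,0,0,0,255],
    [0.06,0.001,0.08,0,0,0,255],
    [0.06,0.001,0.095,0,0,0,255],
    [0.06,0.001,0.095,0,0,0,255],
    [0.06,0.001,0.095,0,0,0,255],
    [0.06,0.001,0.095,0,0,0,255]
  ]
}}

```text
clock: 7.38
position: [0.571, 0.181, 0.127]
tool_rot: [-3.141, 0.001, -2.554]
force: [0.6, 0.1, -1.4]
grip_width: 0.0131
```

```bash
python3 - <<'E'
from h import *
s=telemetry.observe();im,d=imaging.grab_frame('wrist');cv2.imwrite('pics/w7.png',im);np.save('pics/w7s.npy',s,allow_pickle=True)
print({k:np.round(v,4) for k,v in s.items()})
print(totool(s,[0.5697,0.1803,0.1026]))
cv2.imwrite('pics/w7c.png',cv2.resize(im[130:310,180:380],None,fx=4,fy=4,interpolation=2)[:600])
im,d=imaging.grab_frame('side');cv2.imwrite('pics/s7c.png',cv2.resize(im[180:310,210:350],None,fx=4.5,fy=4.5,interpolation=2))
E
```

```text
{'clock': np.float64(7.375), 'qpos': array([-0.437 ,  0.5741,  0.0449,  1.7477, -0.0333,  0.8191,  1.7823]), 'qd': array([-0.0012,  0.0032, -0.0013,  0.0037, -0.0017, -0.0016,  0.0006]), 'joint_efforts': array([ 9.86000e-02, -9.31503e+01,  4.16110e+00, -3.24855e+01,
        2.03000e-02,  1.25000e-02,  1.10000e-03]), 'position': array([0.571, 0.181, 0.127]), 'tool_rot': array([-3.1413e+00,  1.4000e-03, -2.5535e+00]), 'force': array([ 0.6467,  0.1054, -1.3692]), 'moment': array([ 0.024 ,  0.0311, -0.0064]), 'grip_width': np.float64(0.0131)}
[0.0015166  0.0002086  0.02439987]
```

View pics/w7c.png

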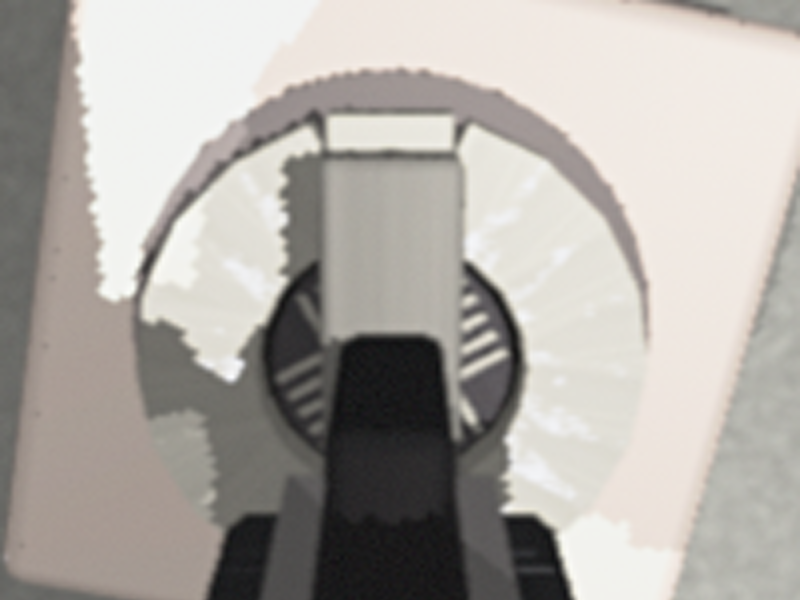

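View pics/s7c.png

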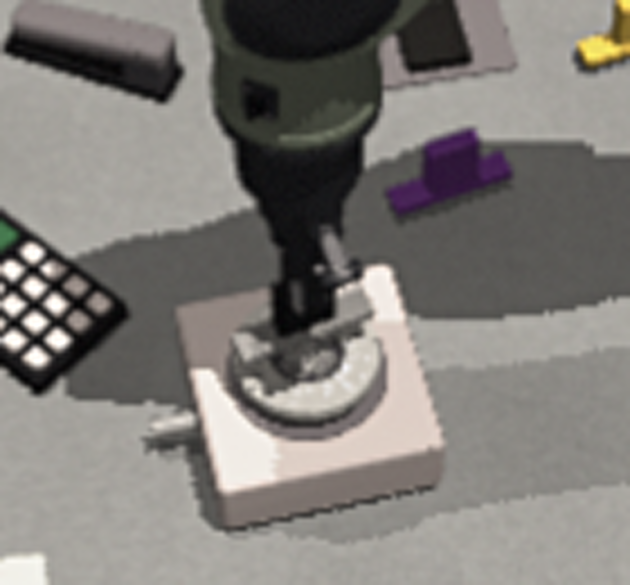

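Call:
{"api": "carry_out", "payload": {
  "series": [
    [0.0015,0,0.005,0,0,0,255],
    [0.0015,0,0.01,0,0,0,255],
    [0.0015,0,0.014,0,0,0,255],
    [0.0015,0,0.0165,0,0,0,255],
    [0.0015,0,0.0165,0,0,0,255],
    [0.0015,0,0.0165,0,0,0,255]
  ]
}}

```text
clock: 8.22
position: [0.5693, 0.18, 0.1096]
tool_rot: [-3.142, 0.0, -2.553]
force: [-0.0, -0.5, -1.6]
grip_width: 0.0131
```

```bash
cat > st.py <<'E'
from h import *
s=telemetry.observe()
print({k:np.round(s[k],4) for k in ('clock','position','tool_rot','force','moment','grip_width')})
print(totool(s,[0.5697,0.1803,0.1026]), 'hand yaw', s['tool_rot'][2])
E
python3 st.py
```

```text
{'clock': np.float64(8.225), 'position': array([0.5693, 0.18  , 0.1096]), 'tool_rot': array([-3.1416e+00,  1.0000e-04, -2.5534e+00]), 'force': array([-0.0215, -0.5192, -1.5952]), 'moment': array([-0.0325,  0.0141, -0.0168]), 'grip_width': np.float64(0.0131)}
[-4.54400370e-04  3.81690067e-05  7.00299902e-03] hand yaw -2.553447127555163
```

Call:
{"api": "carry_out", "payload": {
  "series": [
    [0,0,0.001,0,0,0,255],
    [0,0,0.002,0,0,0,255],
    [0,0,0.003,0,0,0,255],
    [0,0,0.003,0,0,0,255],
    [0,0,0.003,0,0,0,255]
  ]
}}

```text
clock: 8.85
position: [0.5693, 0.18, 0.1065]
tool_rot: [-3.142, 0.0, -2.553]
force: [1.3, -0.2, -2.0]
grip_width: 0.0133
```

```bash
python3 st.py
```

```text
{'clock': np.float64(8.85), 'position': array([0.5693, 0.18  , 0.1065]), 'tool_rot': array([-3.1416,  0.    , -2.5534]), 'force': array([ 1.2931, -0.1784, -2.0043]), 'moment': array([-0.0726, -0.055 ,  0.0585]), 'grip_width': np.float64(0.0133)}
[-5.10072190e-04  5.03371654e-05  3.92441220e-03] hand yaw -2.5534418290310112
```

Call:
{"api": "carry_out", "payload": {
  "series": [
    [0,0,0.001,0,0,0,255],
    [0,0,0.002,0,0,0,255],
    [0,0,0.003,0,0,0,255],
    [0,0,0.0038,0,0,0,255],
    [0,0,0.0038,0,0,0,255]
  ]
}}

```text
clock: 9.48
position: [0.5693, 0.18, 0.1027]
tool_rot: [-3.142, -0.0, -2.553]
force: [-0.7, 0.5, -1.8]
grip_width: 0.0131
```

```bash
python3 st.py
```

```text
{'clock': np.float64(9.475), 'position': array([0.5693, 0.18  , 0.1027]), 'tool_rot': array([-3.1416e+00, -1.0000e-04, -2.5535e+00]), 'force': array([-0.728 ,  0.4878, -1.7615]), 'moment': array([-0.0353,  0.0536,  0.016 ]), 'grip_width': np.float64(0.0131)}
[-5.25975783e-04  6.96433015e-05  5.33885925e-05] hand yaw -2.553478170811262
```

Call:
{"api": "carry_out", "payload": {
  "series": [
    [0,0,0,0,0,0.03,255],
    [0,0,0,0,0,0.06,255],
    [0,0,0,0,0,0.09,255],
    [0,0,0,0,0,0.12,255],
    [0,0,0,0,0,0.15,255],
    [0,0,0,0,0,0.18,255],
    [0,0,0,0,0,0.2,255],
    [0,0,0,0,0,0.2,255]
  ]
}}

```text
clock: 10.48
position: [0.5693, 0.18, 0.1027]
tool_rot: [-3.141, 0.0, -2.754]
force: [0.4, -0.1, -2.2]
grip_width: 0.0132
```

```bash
python3 st.py; python3 - <<'E'
from h import *
s=telemetry.observe();im,d=imaging.grab_frame('wrist')
cv2.imwrite('pics/w8c.png',cv2.resize(im[130:310,180:380],None,fx=4,fy=4,interpolation=2)[:600])
E
```

```text
{'clock': np.float64(10.475), 'position': array([0.5693, 0.18  , 0.1027]), 'tool_rot': array([-3.1415,  0.    , -2.7537]), 'force': array([ 0.3858, -0.0886, -2.2106]), 'moment': array([-0.0745, -0.1312,  0.2658]), 'grip_width': np.float64(0.0132)}
[-0.00048731  0.00014333  0.00011082] hand yaw -2.753669963959113
```

View pics/w8c.png

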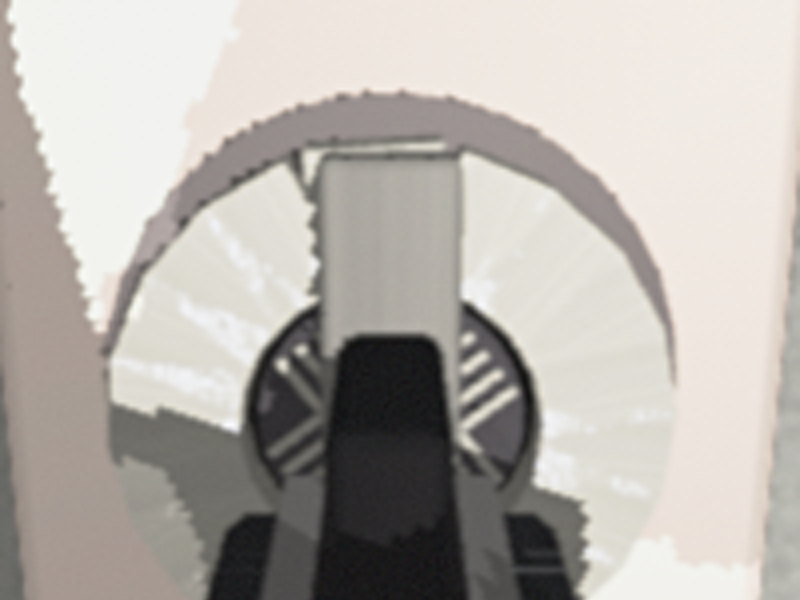

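Call:
{"api": "carry_out", "payload": {
  "series": [
    [0,0,0,0,0,0.05,255],
    [0,0,0,0,0,0.1,255],
    [0,0,0,0,0,0.15,255],
    [0,0,0,0,0,0.2,255],
    [0,0,0,0,0,0.25,255],
    [0,0,0,0,0,0.3,255],
    [0,0,0,0,0,0.35,255],
    [0,0,0,0,0,0.4,255],
    [0,0,0,0,0,0.45,255],
    [0,0,0,0,0,0.45,255]
  ]
}}

```text
clock: 11.78
position: [0.5692, 0.1802, 0.1027]
tool_rot: [3.142, -0.0, 3.08]
force: [0.5, 0.5, -2.6]
grip_width: 0.0133
```

```bash
python3 st.py
```

```text
{'clock': np.float64(11.775), 'position': array([0.5692, 0.1802, 0.1027]), 'tool_rot': array([ 3.1415e+00, -1.0000e-04,  3.0804e+00]), 'force': array([ 0.5317,  0.466 , -2.5621]), 'moment': array([ 0.1944, -0.0261,  0.1967]), 'grip_width': np.float64(0.0133)}
[-4.75461091e-04  1.42022121e-04  8.55825726e-05] hand yaw 3.0803972145570198
```

Torque is steady at about 0.2 N m, so the ring is turning (0.65 rad so far). I go on in small steps.

Call:
{"api": "carry_out", "payload": {
  "series": [
    [0,0,0,0,0,0.02,255],
    [0,0,0,0,0,0.04,255],
    [0,0,0,0,0,0.06,255],
    [0,0,0,0,0,0.08,255],
    [0,0,0,0,0,0.1,255],
    [0,0,0,0,0,0.1,255]
  ]
}}

```text
clock: 12.52
position: [0.5693, 0.1801, 0.1027]
tool_rot: [-3.142, 0.0, 2.98]
force: [0.6, 2.0, -1.6]
grip_width: 0.0132
```

```bash
python3 st.py
```

```text
{'clock': np.float64(12.525), 'position': array([0.5693, 0.1801, 0.1027]), 'tool_rot': array([-3.1416e+00,  1.0000e-04,  2.9795e+00]), 'force': array([ 0.5502,  2.0317, -1.6164]), 'moment': array([ 0.5944, -0.0104,  0.2022]), 'grip_width': np.float64(0.0132)}
[-0.00036727  0.00030514  0.00011596] hand yaw 2.9795253734063887
```

Call:
{"api": "carry_out", "payload": {
  "series": [
    [0,0,0,0,0,0.02,255],
    [0,0,0,0,0,0.04,255],
    [0,0,0,0,0,0.05,255],
    [0,0,0,0,0,0.05,255]
  ]
}}

```text
clock: 13.02
position: [0.5693, 0.1801, 0.1027]
tool_rot: [3.142, 0.0, 2.93]
force: [0.1, 2.8, -1.9]
grip_width: 0.0126
```

```bash
python3 st.py
```

```text
{'clock': np.float64(13.025), 'position': array([0.5693, 0.1801, 0.1027]), 'tool_rot': array([3.1415e+00, 1.0000e-04, 2.9297e+00]), 'force': array([ 0.0819,  2.776 , -1.9002]), 'moment': array([ 0.6902, -0.0788,  0.2117]), 'grip_width': np.float64(0.0126)}
[-0.00031807  0.0003162   0.00013641] hand yaw 2.929672866888322
```

Call:
{"api": "carry_out", "payload": {
  "series": [
    [0,0.0004,0,0,0,0.02,255],
    [0,0.0004,0,0,0,0.04,255],
    [0,0.0004,0,0,0,0.05,255],
    [0,0.0004,0,0,0,0.05,255]
  ]
}}

```text
clock: 13.52
position: [0.5693, 0.1803, 0.1027]
tool_rot: [-3.141, 0.0, 2.88]
force: [0.1, 1.4, -1.4]
grip_width: 0.0132
```

```bash
python3 st.py
```

```text
{'clock': np.float64(13.525), 'position': array([0.5693, 0.1803, 0.1027]), 'tool_rot': array([-3.1414,  0.    ,  2.8796]), 'force': array([ 0.0616,  1.4488, -1.3698]), 'moment': array([0.2439, 0.0052, 0.2242]), 'grip_width': np.float64(0.0132)}
[-3.45541094e-04  7.56343545e-05  7.10182900e-05] hand yaw 2.8795673881290513
```

Call:
{"api": "carry_out", "payload": {
  "series": [
    [0,0,0,0,0,0.02,255],
    [0,0,0,0,0,0.04,255],
    [0,0,0,0,0,0.05,255],
    [0,0,0,0,0,0.05,255]
  ]
}}

```text
clock: 14.02
position: [0.5694, 0.1803, 0.1027]
tool_rot: [-3.141, 0.0, 2.83]
force: [-0.5, 1.1, -2.3]
grip_width: 0.013
```

```bash
python3 st.py
```

```text
{'clock': np.float64(14.025), 'position': array([0.5694, 0.1803, 0.1027]), 'tool_rot': array([-3.1414,  0.    ,  2.8296]), 'force': array([-0.5024,  1.0511, -2.285 ]), 'moment': array([ 0.1294, -0.0758,  0.1664]), 'grip_width': np.float64(0.013)}
[-3.40425045e-04  8.47112305e-05  7.26411228e-05] hand yaw 2.829589741559399
```

Call:
{"api": "carry_out", "payload": {
  "series": [
    [0,0,0,0,0,0.02,255],
    [0,0,0,0,0,0.04,255],
    [0,0,0,0,0,0.05,255],
    [0,0,0,0,0,0.05,255]
  ]
}}

```text
clock: 14.52
position: [0.5694, 0.1804, 0.1027]
tool_rot: [-3.142, 0.0, 2.78]
force: [-0.2, 0.3, -0.6]
grip_width: 0.013
```

```bash
python3 st.py
```

```text
{'clock': np.float64(14.525), 'position': array([0.5694, 0.1804, 0.1027]), 'tool_rot': array([-3.1415e+00,  1.0000e-04,  2.7797e+00]), 'force': array([-0.2218,  0.3156, -0.5633]), 'moment': array([ 0.1175, -0.0485,  0.2492]), 'grip_width': np.float64(0.013)}
[-3.32414562e-04  4.21882291e-05  8.36679189e-05] hand yaw 2.779679273832024
```

Call:
{"api": "carry_out", "payload": {
  "series": [
    [0,0,0,0,0,0.02,255],
    [0,0,0,0,0,0.04,255],
    [0,0,0,0,0,0.04,255]
  ]
}}

```text
clock: 14.9
position: [0.5694, 0.1804, 0.1027]
tool_rot: [-3.142, 0.0, 2.739]
force: [0.8, 0.6, -2.3]
grip_width: 0.0127
```

```bash
python3 st.py
```

```text
{'clock': np.float64(14.9), 'position': array([0.5694, 0.1804, 0.1027]), 'tool_rot': array([-3.1415,  0.    ,  2.7394]), 'force': array([ 0.8128,  0.5542, -2.3364]), 'moment': array([ 0.1193, -0.0243,  0.2941]), 'grip_width': np.float64(0.0127)}
[-3.53290935e-04  2.55675000e-05  9.77062960e-05] hand yaw 2.739398043781384
```

Call:
{"api": "carry_out", "payload": {
  "series": [
    [0,0,0,0,0,0.015,255],
    [0,0,0,0,0,0.03,255],
    [0,0,0,0,0,0.03,255]
  ]
}}

```text
clock: 15.28
position: [0.5694, 0.1804, 0.1027]
tool_rot: [-3.142, 0.0, 2.709]
force: [0.9, 0.8, -1.2]
grip_width: 0.013
```

```bash
python3 st.py
```

```text
{'clock': np.float64(15.275), 'position': array([0.5694, 0.1804, 0.1027]), 'tool_rot': array([-3.1415,  0.    ,  2.7095]), 'force': array([ 0.9302,  0.8438, -1.2365]), 'moment': array([ 0.203 , -0.0082,  0.351 ]), 'grip_width': np.float64(0.013)}
[-3.38011293e-04  6.37547804e-05  7.94771644e-05] hand yaw 2.7094752852319157
```

Call:
{"api": "carry_out", "payload": {
  "series": [
    [0,0,0,0,0,0.015,255],
    [0,0,0,0,0,0.025,255],
    [0,0,0,0,0,0.025,255]
  ]
}}

```text
clock: 15.65
position: [0.5693, 0.1804, 0.1027]
tool_rot: [-3.142, -0.0, 2.685]
force: [0.8, 1.1, -2.0]
grip_width: 0.0129
```

```bash
python3 st.py
```

```text
{'clock': np.float64(15.65), 'position': array([0.5693, 0.1804, 0.1027]), 'tool_rot': array([-3.1415, -0.    ,  2.6847]), 'force': array([ 0.8082,  1.145 , -1.9823]), 'moment': array([ 0.1935, -0.0352,  0.5813]), 'grip_width': np.float64(0.0129)}
[-3.69988068e-04  6.36017524e-05  8.15442653e-05] hand yaw 2.6846626729719185
```

Call:
{"api": "carry_out", "payload": {
  "series": [
    [0,0,0,0,0,0,255]
  ]
}}

```text
clock: 15.78
position: [0.5694, 0.1804, 0.1027]
tool_rot: [3.142, -0.0, 2.685]
force: [0.3, 0.7, -1.5]
grip_width: 0.013
```

```bash
python3 st.py
```

```text
{'clock': np.float64(15.775), 'position': array([0.5694, 0.1804, 0.1027]), 'tool_rot': array([ 3.1416, -0.    ,  2.6849]), 'force': array([ 0.2847,  0.6565, -1.4777]), 'moment': array([0.2271, 0.0261, 0.5565]), 'grip_width': np.float64(0.013)}
[-3.50308469e-04  6.04532303e-05  1.10657269e-04] hand yaw 2.6848742085801396
```

The torque climbed from 0.2 to 0.56 N m (about 0.18 rad of twist), so the ring is at its stop. I back off to unload, then lift out.

Call:
{"api": "carry_out", "payload": {
  "series": [
    [0,0,0,0,0,-0.05,255],
    [0,0,0,0,0,-0.1,255],
    [0,0,0,0,0,-0.15,255],
    [0,0,0,0,0,-0.19,255],
    [0,0,0,0,0,-0.21,255],
    [0,0,0,0,0,-0.21,255]
  ]
}}

```text
clock: 16.52
position: [0.5693, 0.1802, 0.1027]
tool_rot: [-3.141, -0.0, 2.894]
force: [-0.1, 0.3, -2.1]
grip_width: 0.0132
```

```bash
python3 st.py
```

```text
{'clock': np.float64(16.525), 'position': array([0.5693, 0.1802, 0.1027]), 'tool_rot': array([-3.1415e+00, -1.0000e-04,  2.8943e+00]), 'force': array([-0.1315,  0.305 , -2.1265]), 'moment': array([ 0.0454,  0.0072, -0.0335]), 'grip_width': np.float64(0.0132)}
[-3.38026292e-04  1.66696223e-04  7.18223135e-05] hand yaw 2.8942685214340447
```

Call:
{"api": "carry_out", "payload": {
  "series": [
    [0,0,-0.004,0,0,0,255],
    [0,0,-0.009,0,0,0,255],
    [0,0,-0.016,0,0,0,255],
    [0,0,-0.03,0,0,0,255],
    [0,0,-0.06,0,0,0,255],
    [0,0,-0.1,0,0,0,255],
    [0,0,-0.117,0,0,0,255],
    [-0.03,0,-0.117,0,0,0,255],
    [-0.06,0,-0.117,0,0,0,255],
    [-0.06,0,-0.117,0,0,0,255]
  ]
}}

```text
clock: 17.77
position: [0.6286, 0.1645, 0.219]
tool_rot: [-3.141, -0.0, 2.893]
force: [-1.4, -0.2, -3.2]
grip_width: 0.0133
```

```bash
python3 st.py; python3 - <<'E'
from h import *
s=telemetry.observe();im,d=imaging.grab_frame('wrist');cv2.imwrite('pics/w9.png',im);np.save('pics/w9s.npy',s,allow_pickle=True)
g=cv2.cvtColor(im,cv2.COLOR_BGR2GRAY)
print('to pre-place',totool(s,[0.5299,-0.1667,0.12]), s['qpos'])
E
```

```text
{'clock': np.float64(17.775), 'position': array([0.6286, 0.1645, 0.219 ]), 'tool_rot': array([-3.1405, -0.    ,  2.8932]), 'force': array([-1.3985, -0.2415, -3.2001]), 'moment': array([-0.0282,  0.0237, -0.0145]), 'grip_width': np.float64(0.0133)}
[0.06099767 0.0009116  0.1163581 ] hand yaw 2.89317663244695
to pre-place [ 0.01425969 -0.34524058  0.09932793] [-0.55082266  0.57157583  0.31770864  1.52848117 -0.19248448  1.07306085
  1.13426886]
```

View pics/w9.png

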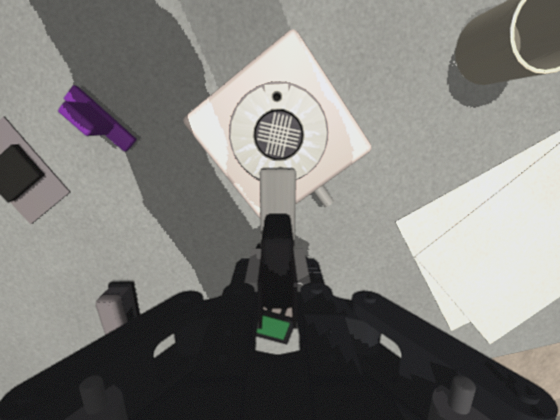

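```bash
python3 - <<'E'
from h import *
s=np.load('pics/w9s.npy',allow_pickle=True).item()
g=cv2.cvtColor(cv2.imread('pics/w9.png'),cv2.COLOR_BGR2GRAY)
m=(g[88:105,268:286]<110).astype(np.uint8);n,l,st,ce=cv2.connectedComponentsWithStats(m);k=1+np.argmax(st[1:,4]);h=ce[k]+[268,88]
m=((g<150)*255).astype(np.uint8)[104:164,248:310]
cs,_=cv2.findContours(m,cv2.RETR_EXTERNAL,cv2.CHAIN_APPROX_NONE);k=max(cs,key=cv2.contourArea);e=np.array(cv2.fitEllipse(k)[0])+[248,104]
H=onplane('wrist',[h],0.085,s)[0];C=onplane('wrist',[e],0.081,s)[0]
a=np.arctan2(*(C-H)[1::-1]);print(h,e,C,np.linalg.norm((C-H)[:2]),a,'ring turned',0.590-a)
im=cv2.imread('pics/w9.png');cv2.imwrite('pics/w9c.png',cv2.resize(im[150:240,230:330],None,fx=5,fy=5))
E
```

```text
[276.5  96. ] [278.15976524 134.35337067] [0.56957988 0.18045    0.081     ] 0.0358749397070505 -0.20300009336279737 ring turned 0.7930000933627973
```

View pics/w9c.png

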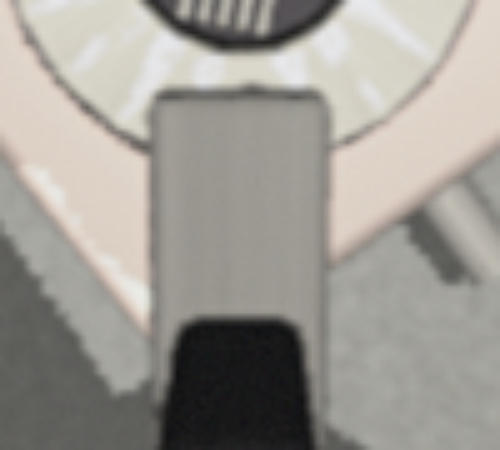

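Ring turned 0.79 rad by sight, within the expected 0.7–1.0. Its holes now stand at -0.20 rad. The spanner hasn't moved in the hand. Now the return.

Call:
{"api": "carry_out", "payload": {
  "series": [
    [0.002,-0.04,0,0,0,-0.07,255],
    [0.004,-0.085,0,0,0,-0.14,255],
    [0.006,-0.13,0,0,0,-0.22,255],
    [0.008,-0.175,0.01,0,0,-0.3,255],
    [0.01,-0.22,0.03,0,0,-0.38,255],
    [0.012,-0.265,0.05,0,0,-0.46,255],
    [0.013,-0.305,0.07,0,0,-0.54,255],
    [0.014,-0.335,0.09,0,0,-0.6,255],
    [0.014,-0.345,0.1,0,0,-0.6,255],
    [0.014,-0.345,0.1,0,0,-0.6,255]
  ]
}}

```text
clock: 19.08
position: [0.5293, -0.165, 0.1194]
tool_rot: [3.141, -0.001, -2.79]
force: [0.1, 0.2, -2.6]
grip_width: 0.0129
```

Call:
{"api": "carry_out", "payload": {
  "series": [
    [0,0,0,0,0,0,255],
    [0,0,0,0,0,0,255],
    [0,0,0,0,0,0,255]
  ]
}}

```text
clock: 19.45
position: [0.5301, -0.1648, 0.1201]
tool_rot: [-3.141, 0.001, -2.788]
force: [-1.0, -0.6, -1.8]
grip_width: 0.013
```

```bash
python3 - <<'E'
from h import *
s=telemetry.observe();im,d=imaging.grab_frame('wrist');cv2.imwrite('pics/w10.png',im)
print({k:np.round(v,4) for k,v in s.items()})
print(totool(s,[0.5299,-0.1667,0.0336]),'dyaw',-2.7884-s['tool_rot'][2])
E
```

```text
{'clock': np.float64(19.45), 'qpos': array([ 0.0634,  0.5308,  0.1813,  1.8741, -0.1348,  0.7478,  2.244 ]), 'qd': array([ 0.003 ,  0.0019,  0.0017,  0.0037, -0.0011, -0.0003,  0.0016]), 'joint_efforts': array([-1.91400e-01, -8.55365e+01,  6.61620e+00, -3.00256e+01,
        6.40000e-03,  6.00000e-03, -2.12000e-02]), 'position': array([ 0.5301, -0.1648,  0.1201]), 'tool_rot': array([-3.1414e+00,  6.0000e-04, -2.7876e+00]), 'force': array([-1.0261, -0.5575, -1.8449]), 'moment': array([-0.0625,  0.0126,  0.0016]), 'grip_width': np.float64(0.013)}
[ 0.00085843 -0.00172787  0.08647121] dyaw -0.0008193263004789841
```

View pics/w10.png

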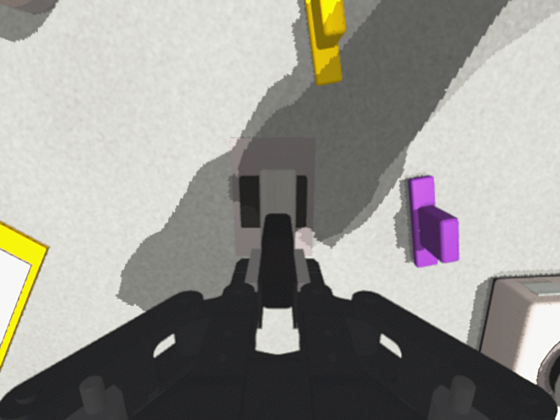

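Call:
{"api": "carry_out", "payload": {
  "series": [
    [0.0009,-0.0017,0.03,0,0,0,255],
    [0.0009,-0.0017,0.055,0,0,0,255],
    [0.0009,-0.0017,0.072,0,0,0,255],
    [0.0009,-0.0017,0.08,0,0,0,255],
    [0.0009,-0.0017,0.084,0,0,0,255],
    [0.0009,-0.0017,0.084,0,0,0,255],
    [0.0009,-0.0017,0.084,0,0,0,255]
  ]
}}

```text
clock: 20.38
position: [0.5298, -0.1674, 0.0363]
tool_rot: [-3.141, 0.001, -2.788]
force: [-0.2, 0.1, -1.2]
grip_width: 0.0135
```

```bash
python3 - <<'E'
from h import *
s=telemetry.observe();im,d=imaging.grab_frame('wrist');cv2.imwrite('pics/w11.png',im)
print({k:np.round(v,4) for k,v in s.items() if k not in('qpos','qd','joint_efforts')})
print(totool(s,[0.5299,-0.1667,0.0336]),'dyaw',-2.7884-s['tool_rot'][2])
E
```

```text
{'clock': np.float64(20.375), 'position': array([ 0.5298, -0.1674,  0.0363]), 'tool_rot': array([-3.1411e+00,  8.0000e-04, -2.7885e+00]), 'force': array([-0.223 ,  0.0501, -1.2224]), 'moment': array([-0.0083, -0.034 , -0.0423]), 'grip_width': np.float64(0.0135)}
[-0.00035952  0.00064354  0.0026701 ] dyaw 5.3975267900963075e-05
```

View pics/w11.png

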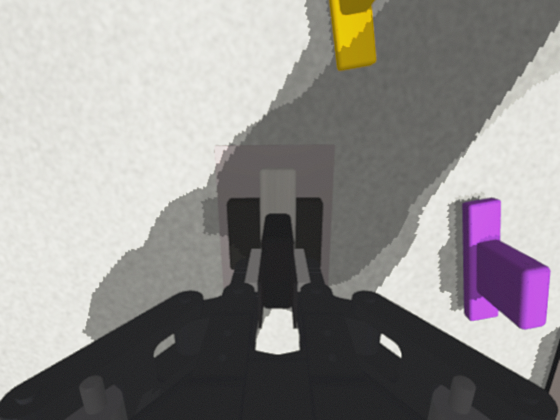

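Almost down and centred on the block. Lower the last 2.7 mm gently.

Call:
{"api": "carry_out", "payload": {
  "series": [
    [-0.0003,0.0006,0.0015,0,0,0,255],
    [-0.0003,0.0006,0.0025,0,0,0,255],
    [-0.0003,0.0006,0.003,0,0,0,255],
    [-0.0003,0.0006,0.003,0,0,0,255]
  ]
}}

```text
clock: 20.92
position: [0.5297, -0.1665, 0.0336]
tool_rot: [-3.142, 0.001, -2.788]
force: [-5.4, 2.4, 18.0]
grip_width: 0.0134
```

```bash
python3 st.py
```

```text
{'clock': np.float64(20.925), 'position': array([ 0.5297, -0.1665,  0.0336]), 'tool_rot': array([-3.1416e+00,  6.0000e-04, -2.7884e+00]), 'force': array([-5.3587,  2.3946, 18.0468]), 'moment': array([ 0.5703,  1.0922, -0.0154]), 'grip_width': np.float64(0.0134)}
[-0.15752122  0.31158886 -0.06891917] hand yaw -2.7884235335027685
```

Call:
{"api": "carry_out", "payload": {
  "series": [
    [0,0,-0.0005,0,0,0,255],
    [0,0,-0.0005,0,0,0,200],
    [0,0,-0.0005,0,0,0,130],
    [0,0,-0.0005,0,0,0,50],
    [0,0,-0.0005,0,0,0,0],
    [0,0,-0.0005,0,0,0,0],
    [0,0,-0.0005,0,0,0,0]
  ]
}}

```text
clock: 21.8
position: [0.5295, -0.1667, 0.0332]
tool_rot: [-3.142, -0.0, -2.788]
force: [-0.5, -0.4, 0.5]
grip_width: 0.0854
```

Call:
{"api": "carry_out", "payload": {
  "series": [
    [0,0,-0.02,0,0,0,0],
    [0,0,-0.06,0,0,0,0],
    [0,0,-0.12,0,0,0,0],
    [0,0,-0.17,0,0,0,0],
    [0.015,0,-0.2,0,0,0,0],
    [0.03,0,-0.2,0,0,0,0],
    [0.03,0,-0.2,0,0,0,0],
    [0.03,0,-0.2,0,0,0,0]
  ]
}}

```text
clock: 22.8
position: [0.5013, -0.1766, 0.2323]
tool_rot: [3.141, -0.001, -2.788]
force: [0.1, -0.9, -0.1]
grip_width: 0.0851
```

```bash
python3 st.py; python3 - <<'E'
from h import *
s=telemetry.observe();im,d=imaging.grab_frame('wrist');cv2.imwrite('pics/w12.png',im);np.save('pics/w12s.npy',s,allow_pickle=True)
p=proj('wrist',[[.53,-.1657,.03]],s)[0].astype(int);print(p)
r0,c0=max(p[1]-55,0),max(p[0]-45,0);print(r0,c0)
cv2.imwrite('pics/w12c.png',cv2.convertScaleAbs(cv2.resize(im[r0:r0+110,c0:c0+90],None,fx=5,fy=5,interpolation=2),alpha=1.5))
im,d=imaging.grab_frame('side');cv2.imwrite('pics/s12.png',im)
im,d=imaging.grab_frame('top');cv2.imwrite('pics/t12.png',im)
E
```

```text
{'clock': np.float64(22.8), 'position': array([ 0.5013, -0.1766,  0.2323]), 'tool_rot': array([ 3.1408e+00, -1.0000e-03, -2.7881e+00]), 'force': array([ 0.1362, -0.9013, -0.0725]), 'moment': array([ 0.0044, -0.0554,  0.0292]), 'grip_width': np.float64(0.0851)}
[-0.18781685  0.31112775  0.12977241] hand yaw -2.788137245240337
[277 205]
150 232
```

View pics/w12c.png

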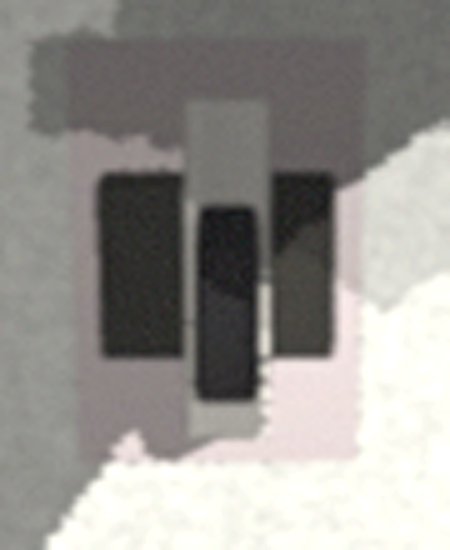

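View pics/s12.png

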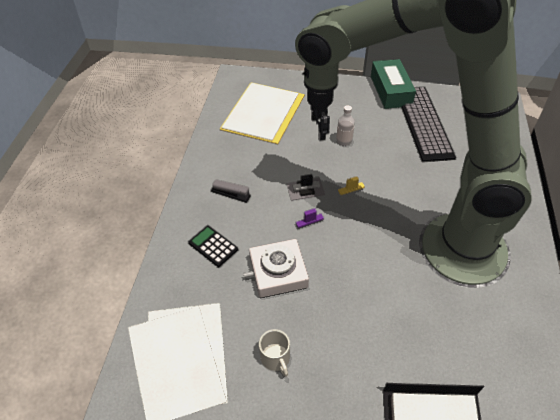

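```bash
python3 - <<'E'
from h import *
s=np.load('pics/w12s.npy',allow_pickle=True).item()
f=lambda x,y:(232+x/5,150+y/5)
B=onplane('wrist',[f(186,100),f(270,100),f(262,438),f(190,437)],0.026,s);print(B.mean(0),[np.linalg.norm(B[i]-B[i-1]) for i in range(4)],np.arctan2(*(B[2]+B[3]-B[0]-B[1])[1::-1]))
K=onplane('wrist',[f(100,173),f(333,173),f(332,356),f(101,356)],0.016,s);print(K.mean(0))
E
```

```text
[ 0.52974028 -0.16563805  0.026     ] [np.float64(0.09117948050436914), np.float64(0.021230071266731924), np.float64(0.09148246098777363), np.float64(0.0194420896588368)] 0.3479790014509844
[ 0.53113306 -0.1680922   0.016     ]
```

```bash
python3 -c "
from workcell import ticket
print(ticket.job_done())"
```

```text
the job is handed in; nothing more can be done
None
```

I took the steel spanner with the black grip from its rest and lowered both pins into the ring's holes. There was no upward force down to full depth. I then turned the ring clockwise until it met its stop, put the spanner back on its rest and let go, and handed in at about 23 s.

**Stop:** the torque held near 0.2 N m while the ring turned, then rose to 0.56–0.58 N m, about 0.19 rad of gasket twist against the 0.22 limit. I unwound to about zero before lifting out. The camera shows the ring turned 0.79 rad.

**Gasket:** downward load on the ring stayed within about 1.5 N.

**Spanner:** it lies at (0.5297, -0.1656) at 0.348 rad; before the job I measured (0.5298, -0.1656) at 0.355 rad. The 0.007 rad gap is within measuring error.

**Other things:** none of the other desk things look moved in the side view.

**Disagreement:** the torque rise near the stop was not even. The last step was steeper than the gasket's stated 3 N m per rad, and the earlier ones were shallower. I put this down to play and give in the grip. Nothing but the stop fits a torque that high, but I did not check this further.

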